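Load a solder reel onto the bent rod of a reel stand

TASK

Take the solder reel with the red end plates out of the rack and load it on the reel stand: thread it over the upturned end of the bent rod, work it round the bend without letting it bind or forcing it, and slide it along the level part until it is home against the brass stop collar. Let go of it there, and leave the other reels, the jar and the screwdriver where they are.

Things in the scene. Friction and masses are not known exactly. Their poses are not given: they have to be found in the camera images.
- rod: Bent round steel rod, 8 mm thick, fixed. Origin: on its centre line, on the axis of the stand's post (which ends 20 to 45 mm above it). From there it runs level along its own -y (z up): brass stop collar (24 mm diameter) at 50 to 58 mm, level and straight to 130 mm, then an upward bend of 66 mm centre-line radius, then a straight upturned end 45 mm long with a rounded tip.
- rod_home (a point): Point on the rod's centre line 76 mm along -y from the origin of rod: where the middle of the reel is when home, its end plate against the collar (it then hangs 2 mm low). The bend was made by hand and never measured: it turns up 38 degrees, give or take 10, and leans up to 4 degrees to a side, so the tip, about 206 mm out along -y and 42 mm up, may be 12 mm off up or down and 4 mm sideways: see or feel.
- reel_red_mid (a point): Centre of the reel to load, the one with red end plates, full of hard-wound silvery wire: 36 mm long, 51 mm across the coil (31 mm between the end plates, which are 52.5 mm across), bore 11.6 mm in diameter right through. 0.14 to 0.28 kg. Its y axis is the bore's axis, level and along the rack. It stands on the rack's rails, centre 37.5 mm above the bench, in one of three places 75 mm apart.
- reel_blue_mid (a point): Centre of a reel of the same size and build with blue end plates, in the same rack. Leave it alone.
- reel_white_mid (a point): Centre of a reel of the same size and build with white end plates and copper-coloured wire, in the same rack. Leave it alone.
- rack: The black reel rack, fixed: two level steel rails 8 mm thick along its y axis, 29.5 mm apart, tops 16 mm above the bench, between two end plates 70 mm wide, 40 mm high, 236 mm apart, over a floor 4 mm thick. Origin: centre of its underside.
- stand: The stand that carries the rod, fixed: black base plate 110 x 130 x 14 mm and the upright post 16 mm thick, 180 mm high. Origin: on the axis of the post, at bench level; the base plate runs from 45 mm to -85 mm along its own y axis.
- flux_jar: Small amber jar with black cap, 44 mm in diameter, 45 mm high, loose on the mat. Origin: centre of its underside. Leave it alone.
- screwdriver: Screwdriver with yellow handle, 160 mm long, lying loose on the mat along its own x axis. Leave it alone.
Not all that is in view belongs to the job. What is shaped like the part that bears reel_red_mid but green or pink is not meant.

How it is judged:
On the way, in this order (a step that is already met when the one before it is completed fails the run):
1. the red reel is threaded on the upturned end of the rod (y of reel_red_mid in the frame of rod between -0.197 and -0.168 m and z of reel_red_mid in the frame of rod between 0.008 and 0.045 m and x of reel_red_mid in the frame of rod between -0.008 and 0.008 m), for 0.05 s.
2. the red reel has come round the bend onto the level part of the rod (y of reel_red_mid in the frame of rod between -0.124 and -0.086 m and z of reel_red_mid in the frame of rod between -0.006 and 0.006 m and x of reel_red_mid in the frame of rod between -0.006 and 0.006 m), for 0.05 s.
At the end, for the whole second after the job is handed in: The red reel hangs on the level part of the bent rod, the rod through its bore, its inner end plate within 5 mm of the brass stop collar, released and at rest; the other two reels, the flux jar and the screwdriver are within 20 mm of where they stood (y of reel_red_mid in the frame of rod between -0.081 and -0.06 m and z of reel_red_mid in the frame of rod between -0.006 and 0.006 m and x of reel_red_mid in the frame of rod between -0.006 and 0.006 m and angle between the y axis of reel_red and the y axis of rod, either way round below 0.25 rad and linear speed of reel_red below 0.02 m/s and contact force between the fingers and reel_red below 0.1 N and distance of each of reel_blue_mid, reel_white_mid, flux_jar, screwdriver from where it was at the start of the episode below 0.02 m); the robot touches nothing.
It fails at once if the reel is forced: more than 18 N between the red reel and the bent rod or its collar (contact force between reel_red and rod above 18 N).
It fails at once if one of the other reels, the flux jar or the screwdriver is shifted by more than 20 mm (distance of any of reel_blue_mid, reel_white_mid, flux_jar, screwdriver from where it was at the start of the episode above 0.02 m).
It also fails if it takes over 72 s, if anything falls off the work surface, if the arm or the gripper's body presses on something with over 40 N, if the wrist force passes 120 N, or if a joint passes its speed limit or range.

ROBOT

A 6-joint arm with a two-finger parallel gripper is mounted at the origin on the work surface. World frame = base frame: x ahead of the robot, y to its left, z up, the work surface at z = 0. Lengths are in m, angles in rad, forces in N, time in s.
With the tool pointing down it reaches from about 0.275 to 0.75 m from the base axis. Payload 10.2 kg.
Tool frame: the origin (TCP) lies midway between the tips of the shut fingers; the grasp point (between the pads) lies 19 mm behind it; z points along the fingers, y is the line along which they close (so a half turn about z gives the same grasp; the last joint's range is limited). The gripper opens to 88 mm and grips with 3 to 60 N. Pads are 18 mm wide; open, the fingers measure 123 mm over their backs; the gripper's body (75 mm by 187 mm) begins 45 mm behind the grasp point.
Start: joints at [-1.559, 0.313, 1.498, -0, 1.331, -0.223], TCP at [0.122, -0.511, 0.239] pointing down, gripper open.
Joint ranges: [-2.94, 2.94], [-0.97, 2.17], [0.19, 2.56], [-1.23, 4.37], [0.02, 3.11], [-2.88, 2.88]. Speed limits (rad/s): [2.39, 2.39, 3.01, 3.14, 3.14, 3.14].

INTERFACE

Orientations are given as a rotation vector (axis times angle).
In Python, from workcell import bot gives the robot as it stands. Calls block until the motion is done:
- bot.move_ptp(position, orientation): joint-space move of the TCP to a pose.
- bot.servo_line(position, vel=0.15, ori=None): straight line of the TCP; ori=None keeps the orientation; vel is the mean speed in m/s.
- bot.set_joints(angles): joint-space move.
- bot.set_gripper(opening, grip_force=None): finger opening in m; grip_force is the grip in N (None keeps the last); returns when the fingers have stopped.
- bot.pause(seconds).
- bot.ik(position, orientation): joint angles nearest the present ones, or None.
- bot.grab_frame(name): name is "side" or "top"; returns a dict with "image" (420x560x3 uint8, red, green, blue), "fx", "fy", "cx", "cy" (pixels), "pose" (4x4, takes a point from camera to world coordinates). Camera axes: x right, y down, z forward; pixel columns grow to the right and rows downward; lengths in m; the calibration is good to about 2 mm. A picture is of the moment at which its call begins. There is no depth.
A pose or a line that the arm cannot do raises bot.MotionError and nothing moves.
- bot.finish_job(): hands the job in; it is judged then, once.
Trained networks look in a picture, given as the dict that the camera call returned (one of the last four; its "shot" number tells which), for a name from the list of things; names that differ only in an ending like _2 or _b are one class to them, and where a whole thing is asked for, a point or a joint stands for the part that bears it (a point fixed in the world has none). Each returns a list of dicts, best first, with "conf" (0 to 1); they miss things now and then, are a little off and sometimes report something else, mostly with a low value. They report only what shows in the picture. A call takes as long as a camera call. They do not tell look-alikes from the thing itself.
- bot.look_for(picture, label): "point" ([column, row] in pixels, amid what is visible of it).
- bot.regions_of(picture, label): "pixels" (420x560 bool, what is visible of it) and "point" ([column, row] in pixels, amid what is visible of it).
- bot.landmark_of(picture, label): "point" ([column, row] in pixels: a listed point, or the origin of a listed thing).
Readings, each from a call of its own:
- bot.get_clock(): time.
- bot.get_qpos(): joint angles.
- bot.get_qvel(): joint speeds.
- bot.get_effort(): joint torques, N m.
- bot.get_eef_pos(): TCP position.
- bot.get_ee_rot(): TCP orientation.
- bot.get_contact_force(): force on the tool from outside, world axes, zero at the start.
- bot.get_ft_torque(): the same for the moment, N m.
- bot.get_opening(): finger opening in m.
- bot.get_finger_force(): force on a finger pad.
Only numpy, scipy, OpenCV 4.12 (cv2) and the standard library are available. Lean on these libraries where they do the work, as an engineer would, in place of code of your own. Each camera call takes 0.05 s, during which the arm holds its last target. There are 200 camera calls.

## Working session

There is one attempt and no reset: what is moved stays moved. The work goes in short steps, each a Python script; the robot and the scene stay as the last script left them, time stands still between calls to the robot, and variables do not carry over. Pictures are saved under pics/ and viewed, at most 13 in all, crops included, and the job is handed in when it is done.

```bash
mkdir -p pics; ls; cat > h.py <<'E'
import numpy as np, cv2
from scipy.spatial.transform import Rotation as R
from workcell import bot
def P(f):
    T=np.array(f["pose"]); return T, np.array([[f["fx"],0,f["cx"]],[0,f["fy"],f["cy"]],[0,0,1]])
def ray(f,p):
    T,K=P(f); d=T[:3,:3]@np.linalg.solve(K,[p[0],p[1],1]); return T[:3,3],d/np.linalg.norm(d)
def atz(f,p,z):
    o,d=ray(f,p); return o+d*(z-o[2])/d[2]
def proj(f,X):
    T,K=P(f); c=(np.atleast_2d(X)-T[:3,3])@T[:3,:3]; u=c@K.T; return u[:,:2]/u[:,2:]
def tri(f,p,g,q):
    a,d=ray(f,p); b,e=ray(g,q); s=np.linalg.lstsq(np.c_[d,-e],b-a,rcond=None)[0]
    x,y=a+s[0]*d,b+s[1]*e; return (x+y)/2,np.linalg.norm(x-y)
def save(im,n): cv2.imwrite("pics/"+n,cv2.cvtColor(np.ascontiguousarray(im),cv2.COLOR_RGB2BGR))
E
python3 - <<'E'
from h import *
np.set_printoptions(precision=4,suppress=True)
s=bot.grab_frame("side");t=bot.grab_frame("top")
save(s["image"],"s0.png");save(t["image"],"t0.png")
for n,f in(("s",s),("t",t)):
    print(n,f["fx"],np.array(f["pose"]))
    for l in ["rod","rod_home","reel_red_mid","reel_blue_mid","reel_white_mid","rack","stand","flux_jar","screwdriver"]:
        print(l,[(np.round(d["point"],1),round(d["conf"],2)) for d in bot.landmark_of(f,l)[:3]])
E
```

```text
pics
s 489.0972881371042 [[ 0.9814 -0.1234  0.1474  0.4166]
 [-0.1905 -0.5229  0.8308 -1.0833]
 [-0.0255 -0.8434 -0.5367  0.7342]
 [ 0.      0.      0.      1.    ]]
rod [(array([249.1, 132.7]), 0.84)]
rod_home [(array([260.5, 144.3]), 0.82)]
reel_red_mid [(array([217.5, 300.7]), 0.86), (array([267.1, 297.2]), 0.82), (array([346.2, 281.1]), 0.8)]
reel_blue_mid [(array([275.6, 248.6]), 0.78), (array([269.8, 284.7]), 0.32)]
reel_white_mid [(array([270.6, 269.4]), 0.66)]
rack [(array([268.4, 284.9]), 0.79)]
stand [(array([253.1, 178.7]), 0.62)]
flux_jar [(array([313.3, 182.1]), 0.6)]
screwdriver [(array([357.5, 235.2]), 0.59)]
t 411.8033499498843 [[ 0.0193 -0.978   0.2078  0.4119]
 [-0.9998 -0.0202 -0.0019 -0.1348]
 [ 0.0061 -0.2077 -0.9782  0.9916]
 [ 0.      0.      0.      1.    ]]
rod [(array([120.4, 225.6]), 0.85), (array([180.4, 169.6]), 0.61)]
rod_home [(array([157.3, 214.8]), 0.81)]
reel_red_mid [(array([360.8, 182.4]), 0.92), (array([370.9, 256.3]), 0.81), (array([366.2, 301. ]), 0.76)]
reel_blue_mid [(array([313.1, 237.9]), 0.87)]
reel_white_mid [(array([338.3, 247.5]), 0.58)]
rack [(array([339.3, 247.7]), 0.83)]
stand [(array([144.1, 234.9]), 0.56)]
flux_jar [(array([180.9, 165.7]), 0.55)]
screwdriver [(array([286. , 146.8]), 0.9)]
```

View pics/s0.png

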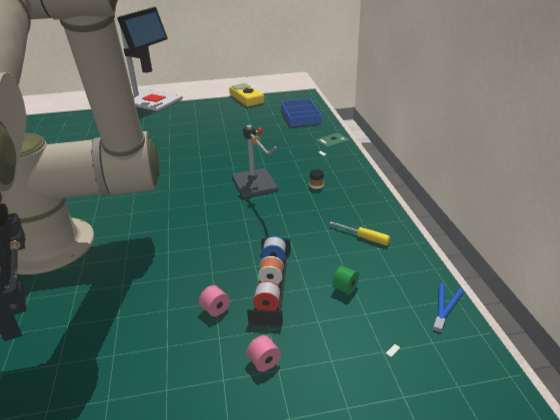

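View pics/t0.png

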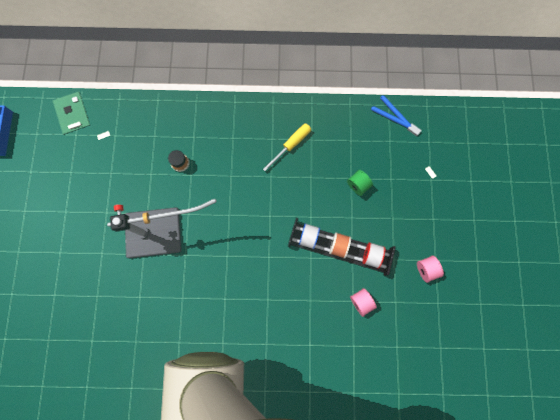

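The side view shows the rack with blue (275,248), white (271,270) and red (267,297) reels. Possible mix-ups are pink (214,301) and (264,352) and green (346,281). In the top view red is at (373,255), with pink at (430,268) and (364,302), green at (360,183). I choose the red one in the rack at its near end.

```bash
python3 - <<'E'
from h import *
np.set_printoptions(precision=4,suppress=True)
s=bot.grab_frame("side");t=bot.grab_frame("top")
out=[]
for f,n,b,c in((s,"s",(225,110,100,75),(225,230,100,75+25)),(t,"t",(100,180,130,75),(285,210,130,75))):
    rr=bot.regions_of(f,"rod")
    for r in rr[:2]: print(n,r["conf"],r["point"],r["pixels"].sum())
    m=rr[0]["pixels"]; np.save("rod_%s.npy"%n,m)
    im=f["image"].copy()
    o=im.copy(); o[cv2.morphologyEx(m.astype(np.uint8),cv2.MORPH_GRADIENT,np.ones((3,3)))>0]=[255,0,255]
    cr=lambda q,b:cv2.resize(q[b[1]:b[1]+b[3],b[0]:b[0]+b[2]],(400,240),interpolation=cv2.INTER_CUBIC)
    out.append(np.hstack([cr(im,b),cr(im,c)]))
save(np.vstack(out),"c1.png")
# red pixels in rack
for f,z in((s,.0375),(t,.0375)):
    h=cv2.cvtColor(f["image"],cv2.COLOR_RGB2HSV); 
    m=(((h[...,0]<8)|(h[...,0]>174))&(h[...,1]>190)&(h[...,2]>90)).astype(np.uint8)
    n,l,st,ce=cv2.connectedComponentsWithStats(m)
    print([(st[i],ce[i]) for i in range(1,n) if st[i][4]>12])
rs=lambda l,f,g,i,j:print(l,tri(f,i,g,j))
rs("red",s,t,[267,297],[373,255]); rs("blue",s,t,[275.6,248.6],[311,237.])
rs("rack",s,t,[268.4,284.9],[339.3,247.7]); rs("rod",s,t,[249.1,132.7],[120.4,225.6]); rs("home",s,t,[260.5,144.3],[157.3,214.8])
print("tip",tri(s,[275,149],t,[214,201])); print(atz(t,[373,255],.0375),atz(t,[311,237],.0375),atz(t,[339.3,247.7],0))
E
```

```text
s 0.84 [256.7, 137.8] 271
t 0.74 [138.9, 220.3] 609
[]
[]
red (array([ 0.5048, -0.3435,  0.0335]), np.float64(0.0017906610683356612))
blue (array([ 0.5459, -0.1989,  0.0412]), np.float64(0.0077011398152870515))
rack (array([ 0.5212, -0.2699, -0.0007]), np.float64(0.0038401499943942208))
rod (array([0.545 , 0.1996, 0.1566]), np.float64(0.006307569878800308))
home (array([0.5684, 0.1277, 0.1514]), np.float64(0.003021734340644809))
tip (array([0.5896, 0.0045, 0.1937]), np.float64(0.0008000729185758206))
[ 0.5035 -0.3426  0.0375] [ 0.5426 -0.1989  0.0375] [ 0.5231 -0.2699  0.    ]
```

View pics/c1.png

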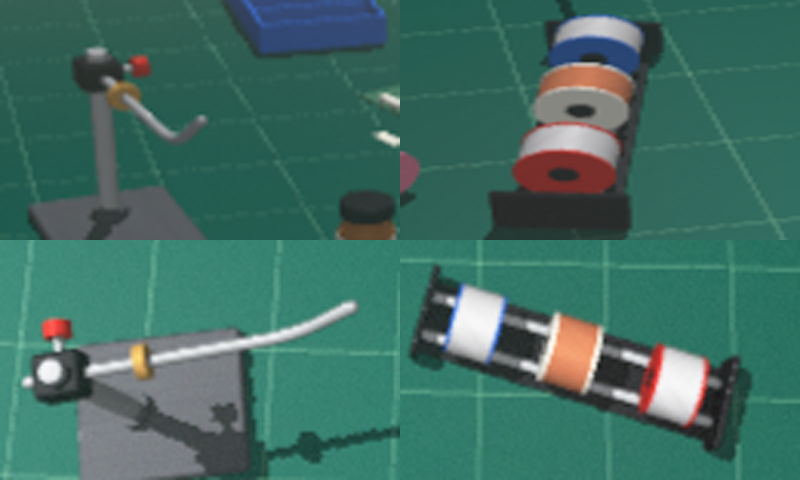

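The crop confirms the choice: the reel with red end plates and silvery wire is nearest the camera in the rack. It is at (267,297) in the side view and (373,255) in the top view. The rod tip shows at about (275.7,147.8) side and (214.7,200.9) top. Next I fit the rod model to both images and plan the poses.

```bash
cat > rodm.py <<'E'
from h import *
from scipy.optimize import least_squares
def curve(p,n=90):   # p: x0,y0,z0,yaw,bend,lean ; returns points, tangents outward
    x0,y0,z0,yaw,b,l=p; s=np.linspace(.064,.130+.066*b+.045,n)
    out=[];tan=[]
    for v in s:
        if v<.13: o,h,a=v,0,0
        else:
            a=min((v-.13)/.066,b); o=.13+.066*np.sin(a); h=.066*(1-np.cos(a)); e=max(0,v-.13-.066*b); o+=e*np.cos(a); h+=e*np.sin(a)
        out.append([h*np.sin(l),-o,h*np.cos(l)]); tan.append([np.sin(a)*np.sin(l),-np.cos(a),np.sin(a)*np.cos(l)])
    M=R.from_euler("z",yaw).as_matrix()
    return np.array(out)@M.T+[x0,y0,z0],np.array(tan)@M.T,s
def alpha(f,roi):
    x,y,w,h=roi; r=f["image"][y:y+h,x:x+w,0].astype(float)
    return r
def render(f,roi,p):
    C,_,_=curve(p); C=C.copy(); u=proj(f,C); T,K=P(f); d=np.linalg.norm(C-T[:3,3],axis=1)
    x,y,w,h=roi; X,Y=np.meshgrid(np.arange(x,x+w),np.arange(y,y+h)); q=np.c_[X.ravel(),Y.ravel()].astype(float)
    a,b=u[:-1],u[1:]; e=b-a; tt=np.clip(((q[:,None]-a)*e).sum(2)/(e*e).sum(1),0,1)
    D=np.linalg.norm(q[:,None]-a-tt[...,None]*e,axis=2); k=D.argmin(1); r=.004*K[0,0]/d[k]
    return (1/(1+np.exp(-(r-D.min(1))/.28))).reshape(h,w)
E
python3 - <<'E'
from rodm import *
np.set_printoptions(precision=4,suppress=True,linewidth=150)
s=bot.grab_frame("side");t=bot.grab_frame("top")
import pickle; pickle.dump((s,t),open("f.pkl","wb"))
rois=[(s,(257,136,26,22)),(t,(152,192,70,34))]
# alpha images: red channel, normalised
A=[]
for f,r in rois:
    a=alpha(f,r); bg=np.median(a) if f is s else 40; 
    print(np.percentile(a,[5,50,90,99])); A.append(a)
sA=np.clip((A[0]-45)/(105-45.),0,1); tA=np.clip((A[1]-95)/(165-95.),0,1)
print(A[0].astype(int)[:, ::1][::2]); 
def res(v):
    p=v[:6]; q=[((rois[0],sA)),((rois[1],tA))]; o=[]
    for i,((f,r),a) in enumerate(q):
        m=render(f,r,p); 
        X,Y=np.meshgrid(np.arange(r[0],r[0]+r[2]),np.arange(r[1],r[1]+r[3]))
        o.append((cv2.GaussianBlur(m,(0,0),.7)-cv2.GaussianBlur(a,(0,0),.7)).ravel())
    o.append([(p[5])/.04*.5,(p[4]-.663)/.17*.3,(p[2]-.148)/.012*.1])
    return np.concatenate(o)
for b in (.5,.66,.82):
    r=least_squares(res,[.545,.2,.152,.22,b,0],x_scale=[.01,.01,.01,.05,.1,.05],loss="soft_l1",f_scale=.3,diff_step=1e-3)
    print(r.cost,r.x); C,T,S=curve(r.x); print("tip",C[-1],T[-1],proj(s,C[-1]),proj(t,C[-1]))
np.save("rod.npy",r.x)
o=[]
for (f,q),a in zip(rois,(sA,tA)):
    o.append(cv2.resize(np.hstack([np.dstack([a]*3),np.dstack([a,render(f,q,r.x),0*a])])*255,(780,300),interpolation=cv2.INTER_NEAREST))
save(np.vstack(o).astype(np.uint8),"fit.png")
C,T,S=curve(r.x)
def tool(bx,flip): # tool x along bx(unit)*flip, z downward-ish
    x=bx*flip; side=np.cross([0,0,1.],x); side/=np.linalg.norm(side); z=np.cross(x,side); z= z if z[2]<0 else -z; y=np.cross(z,x); return R.from_matrix(np.c_[x,y,z])
rk=np.array([-.262,-.965,0]);rk/=np.linalg.norm(rk)
for fl in(1,-1):
    print("grasp",fl,bot.ik([.5035,-.3425,.0185],tool(rk,fl).as_rotvec()))
    for i in(-1,60,0):
        o=tool(T[i],fl); print(i,bot.ik(C[i]-.019*-o.as_matrix()[:,2]+0.0,o.as_rotvec()))
E
```

```text
[ 36.    40.    96.9  154.29]
[ 52.  60. 135. 226.]
[[124  99  41  41  42  42  42  42  41  48  47  46  42  41  47  48  47  42  45  43  46  43  41  46  43  48]
 [112 112 105  49  45  43  45  41  41  41  40  41  41  40  41  41  40  41  40  42  41  40  42  41  42  41]
 [147 128 108  59  41  40  40  40  40  40  39  40  40  39  40  40  39  39  39  40  41  40  40  39  41  39]
 [125 155 151  73  40  40  39  38  39  39  39  39  40  39  39  39  39  39  39  38  39  40  40  39  39  39]
 [ 80  97 135 159 140  48  38  39  38  38  37  38  38  38  39  38  38  39  38  38  38  39  38  39  39  40]
 [ 40  52  73 109 146 172 106  39  38  39  37  38  38  38  38  38  44  85 132  71  37  38  38  37  36  39]
 [ 40  50  53  47  77 119 149 138  77  37  38  37  37  38  46  60  80  95  98  79  41  44  40  42  42  43]
 [ 38  47  57  44  40  57  86 129 154 138  73  38  43  55  79  83  80  70  48  37  37  36  38  37  37  38]
 [ 37  36  38  47  36  36  39  59  93 118 133 116  87  83  82  77  58  39  36  37  37  36  37  38  38  36]
 [ 35  35  38  48  52  35  36  36  38  53  64  72  73  65  55  40  37  37  37  37  36
[... 203 characters left out ...]
3 0.0047 0.1983] [ 0.1719 -0.7699  0.6145] [[274.6532 147.3758]] [[213.5537 200.4319]]
21.97682332742966 [0.5514 0.2072 0.1566 0.173  0.6626 0.0593]
tip [0.5893 0.0046 0.1982] [ 0.1717 -0.7703  0.6141] [[274.658  147.3939]] [[213.5668 200.4332]]
21.951242818664 [0.5511 0.2071 0.1567 0.1749 0.6618 0.0566]
tip [0.5893 0.0046 0.1982] [ 0.1715 -0.7708  0.6136] [[274.6707 147.4003]] [[213.6017 200.4225]]
grasp 1 [-0.7895  0.7362  1.4463 -0.      0.9592  2.6172]
-1 None
60 None
0 None
grasp -1 [-0.7895  0.7362  1.4463 -0.      0.9592 -0.5244]
-1 [ 0.0451  0.5253  1.4781 -0.7321  1.1292  0.1479]
60 [ 0.0886  0.5533  1.4901 -0.6497  1.1141  0.1762]
0 [ 0.0491  0.5258  1.4582 -0.      1.1576 -0.1258]
```

View pics/fit.png

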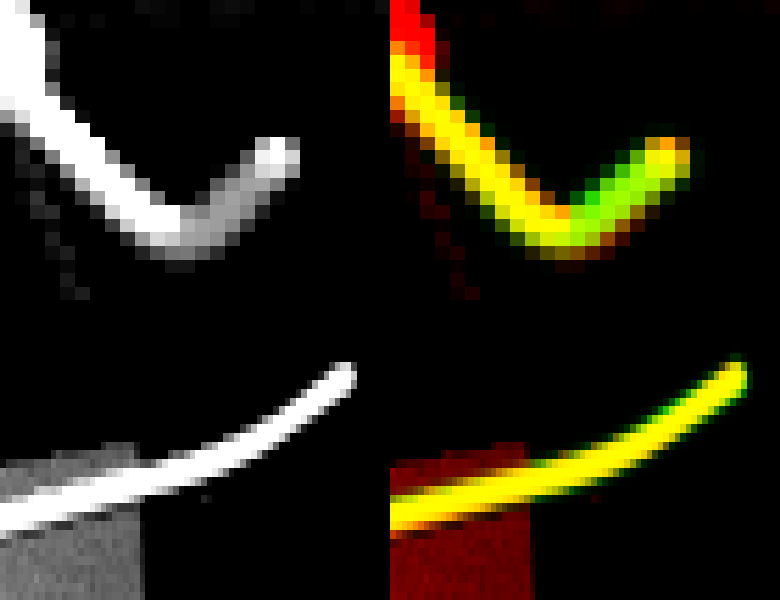

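The fit is sound: tip near (0.589,0.005,0.198), bend about 38°, height 0.157, all within the given ranges. The side view is off by up to 1 px, so I'll refine it with the held reel as reference. Now the grasp.

```bash
cat >> h.py <<'E'
def tool(bx,flip=-1):
    x=np.array(bx,float)*flip; x/=np.linalg.norm(x); side=np.cross([0,0,1.],x); side/=np.linalg.norm(side); z=np.cross(x,side); z= z if z[2]<0 else -z; return R.from_matrix(np.c_[x,np.cross(z,x),z])
def tcp(c,bx):  # TCP pose for reel centre c, bore direction (outward) bx
    o=tool(bx); return np.array(c)+.019*o.as_matrix()[:,2], o.as_rotvec()
E
python3 - <<'E'
from h import *
np.set_printoptions(precision=4,suppress=True)
rk=np.array([-.262,-.965,0]); c=np.array([.5035,-.3425,.0375])
p,o=tcp(c,rk)
bot.move_ptp(p+[0,0,.11],o)
bot.servo_line(p,vel=.12)
bot.set_gripper(.035,25)
print(bot.get_opening(),bot.get_finger_force(),bot.get_contact_force())
bot.servo_line(p+[0,0,.10],vel=.12)
print(bot.get_clock(),bot.get_opening(),bot.get_finger_force(),bot.get_contact_force(),bot.get_eef_pos()-p)
s=bot.grab_frame("side"); t=bot.grab_frame("top")
a=cv2.resize(s["image"][150:340,150:400],(400,300));b=cv2.resize(t["image"][150:310,250:450],(400,300))
save(np.hstack([a,b]),"g.png")
E
```

```text
0.05040689457689626 24.99912556959316 [ 5.6171 -1.1113  1.8723]
5.5833 0.050207070792751156 24.993099574930966 [-0.2163  0.152  -3.3485] [-0.0004  0.0003  0.099 ]
```

View pics/g.png

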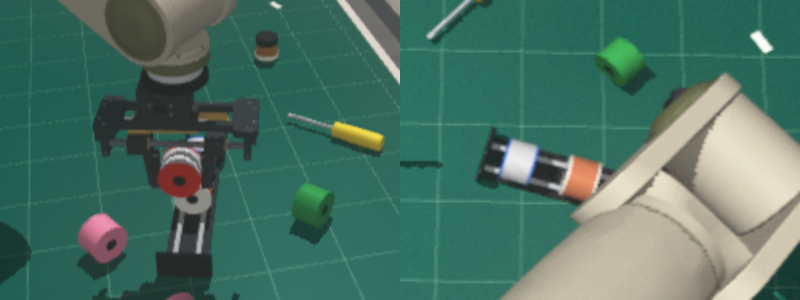

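The red reel is held (opening 50 mm, 25 N) and clear of the rack, its face at about side pixel (262,263); the other reels have not moved. Now I go to a stand-off pose along the tip's axis and calibrate the side view.

```bash
python3 - <<'E'
from rodm import *
np.set_printoptions(precision=4,suppress=True)
C,T,S=curve(np.load("rod.npy")); tip,u=C[-1],T[-1]
p,o=tcp(tip+.12*u,u)
bot.servo_line(bot.get_eef_pos()+[0,0,.06],vel=.15)
bot.move_ptp(p,o)
p,o=tcp(tip+.05*u,u); bot.servo_line(p,vel=.12); bot.pause(.3)
c=bot.get_eef_pos()-.019*R.from_rotvec(bot.get_ee_rot()).as_matrix()[:,2]
print(bot.get_clock(),bot.get_contact_force(),c,tip+.05*u, bot.get_ft_torque())
s=bot.grab_frame("side"); t=bot.grab_frame("top")
import pickle; pickle.dump((s,t),open("f2.pkl","wb"))
a=cv2.resize(s["image"][90:190,210:340],(400,308),interpolation=cv2.INTER_CUBIC);b=cv2.resize(t["image"][150:250,150:280],(400,308),interpolation=cv2.INTER_CUBIC)
save(np.hstack([a,b]),"pre.png")
print("pred outer face centre",proj(s,c+.018*u),"inner",proj(s,c-.018*u),proj(t,c-.018*u),"tip",proj(s,tip))
E
```

```text
8.3583 [ 1.4982  0.8736 -2.035 ] [ 0.598  -0.0343  0.2292] [ 0.5979 -0.034   0.2289] [ 0.4085  0.0007 -0.0304]
pred outer face centre [[282.8238 140.354 ]] inner [[278.4223 144.1595]] [[225.0399 195.5922]] tip [[274.6707 147.4003]]
```

View pics/pre.png

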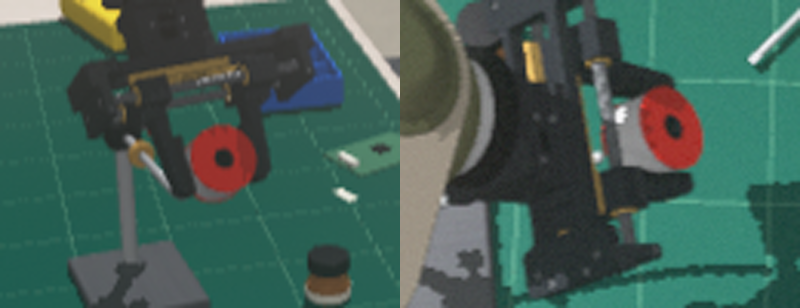

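The bore opening of the outer face shows at about side (282.3,141.2) and top (239.7,191.3), so it works as a calibration target in both views. I compute the camera offsets from it and refit the rod.

```bash
python3 - <<'E'
from rodm import *
import pickle
np.set_printoptions(precision=4,suppress=True)
s2,t2=pickle.load(open("f2.pkl","rb")); s,t=pickle.load(open("f.pkl","rb"))
p0=np.load("rod.npy"); u=R.from_rotvec(bot.get_ee_rot()).as_matrix()[:,0]*-1
c=bot.get_eef_pos()-.019*R.from_rotvec(bot.get_ee_rot()).as_matrix()[:,2]
# disc outline at outer face, projected
e1=np.cross(u,[0,0,1]);e1/=np.linalg.norm(e1);e2=np.cross(u,e1); th=np.linspace(0,2*np.pi,80)[:,None]
off=[]
for n,f,b in(("s",s2,(260,120,45,45)),("t",t2,(215,170,45,45))):
    x,y,w,h=b; im=f["image"][y:y+h,x:x+w].astype(float); red=im[...,0]-im[...,1:].max(2)
    m=(red>60).astype(np.uint8); k=cv2.findContours(m,cv2.RETR_EXTERNAL,cv2.CHAIN_APPROX_NONE)[0]; k=max(k,key=len)
    # fit disc translation by rendering annulus
    A=np.clip(red/np.percentile(red[m>0],60),0,1); 
    N=8; 
    def ann(d,r):
        q=proj(f,c+.018*u+r*(np.cos(th)*e1+np.sin(th)*e2))+d-[x,y]
        M=np.zeros((h*N,w*N),np.uint8); cv2.fillPoly(M,[np.round((q+.5)*N*16-8).astype(np.int32)],255,shift=4); return cv2.resize(M/255.,(w,h),interpolation=cv2.INTER_AREA)
    g=lambda d:(ann(d,.02625)-ann(d,.0058)-A).ravel()
    r=least_squares(g,[0,0],diff_step=.05,x_scale=1,loss="soft_l1",f_scale=.3) if 0 else None
    from scipy.optimize import minimize
    r=minimize(lambda d:np.abs(g(d)).sum(),[0,0],method="Nelder-Mead",options=dict(initial_simplex=[[0,0],[1,0],[0,1.]]))
    off.append(r.x); print(n,"offset px",r.x,"cost",r.fun,"pred",proj(f,c+.018*u)); print("ellipse",cv2.fitEllipse(k)[0]+np.array([x,y]))
rois=[(s,(257,136,26,22)),(t,(152,192,70,34))]
A=[alpha(*q) for q in rois]; sA=np.clip((A[0]-42)/(78-42.),0,1); tA=np.clip((A[1]-95)/(165-95.),0,1); tA[:,24:]=np.clip((A[1][:,24:]-60)/80,0,1)
W=[np.ones_like(sA),np.ones_like(tA)]; W[0][:7,:6]=0
def sh(f,d): g=dict(f); g["cx"]=f["cx"]+d[0]; g["cy"]=f["cy"]+d[1]; return g
def fit(off,n):
    F=[sh(s,off[0]),sh(t,off[1])]
    def res(p):
        o=[]
        for f,(_,r),a,w in zip(F,rois,(sA,tA),W): o.append((w*(cv2.GaussianBlur(render(f,r,p),(0,0),.7)-cv2.GaussianBlur(a,(0,0),.7))).ravel())
        return np.concatenate(o+[[p[5]/.04*.5,(p[4]-.663)/.17*.3]])
    r=least_squares(res,p0,x_scale=[.01,.01,.01,.05,.1,.05],loss="soft_l1",f_scale=.3,diff_step=1e-3)
    C,T,_=curve(r.x); print(n,r.cost,r.x,"tip",C[-1],T[-1]); return r.x
fit([[0,0],[0,0]],"nooff"); p=fit(off,"off"); np.save("rod1.npy",p)
o=[]
for (f,q),a,d in zip(rois,(sA,tA),off): o.append(cv2.resize(np.dstack([a,render(sh(f,d),q,p),0*a])*255,(390,300),interpolation=cv2.INTER_NEAREST))
save(np.hstack(o).astype(np.uint8),"fit2.png")
E
```

```text
s offset px [-0.6114  0.7603] cost 44.243452380952384 pred [[282.7949 140.3649]]
ellipse [282.0571 141.0581]
t offset px [-0.3501  1.0061] cost 53.28771551724138 pred [[238.2731 189.9883]]
ellipse [237.5542 191.0901]
nooff 24.78127983801114 [0.5514 0.2067 0.1551 0.1765 0.698  0.0439] tip [0.5896 0.0034 0.1994] [ 0.1623 -0.7493  0.6421]
off 24.701540183602415 [0.553  0.2057 0.1577 0.1759 0.6956 0.0432] tip [0.5911 0.0024 0.2018] [ 0.1616 -0.751   0.6402]
```

View pics/fit2.png

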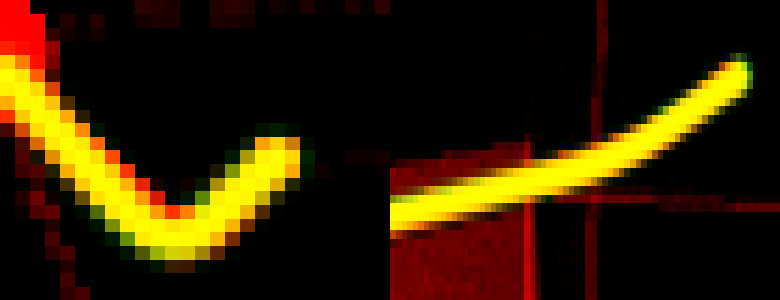

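The refit matches both pictures: bend 39.9°, tip (0.591,0.002,0.202). I ease the grip and approach along the tip axis in small steps, watching the force.

```bash
cat > ins.py <<'E'
from rodm import *
np.set_printoptions(precision=4,suppress=True)
F=bot.get_contact_force
def go(c,u,vel=.03):
    p,o=tcp(c,u); bot.servo_line(p,vel=vel,ori=o)
E
python3 - <<'E'
from ins import *
C,T,_=curve(np.load("rod1.npy")); tip,u=C[-1],T[-1]
go(tip+.045*u,u,.05); bot.set_gripper(.035,14); bot.pause(.3)
F0=F(); M0=bot.get_ft_torque(); print(bot.get_clock(),F0,M0,bot.get_opening())
for d in np.arange(.036,.0009,-.002):
    go(tip+d*u,u); f=F()-F0; print(round(d,4),f,f@u,bot.get_ft_torque()-M0)
    if np.linalg.norm(f)>4: break
print(bot.get_clock())
s=bot.grab_frame("side"); t=bot.grab_frame("top")
a=cv2.resize(s["image"][90:190,210:340],(400,308),interpolation=cv2.INTER_CUBIC);b=cv2.resize(t["image"][150:250,150:280],(400,308),interpolation=cv2.INTER_CUBIC)
save(np.hstack([a,b]),"ins1.png")
E
```

```text
9.225 [-0.4694 -0.391  -3.035 ] [ 0.4595 -0.0215 -0.0018] 0.05071911658064131
0.036 [-0.1938  0.894   0.5917] -0.32387745629355547 [ 0.0739  0.017  -0.0008]
0.034 [-0.1773  0.654   0.9038] 0.058859355746205905 [ 0.0078  0.0202 -0.0397]
0.032 [0.9899 1.2029 0.165 ] -0.6378153012417058 [0.0768 0.0452 0.0515]
0.03 [ 0.9529  0.6398 -0.1117] -0.3980023744537042 [0.0358 0.0312 0.0076]
0.028 [0.8187 0.5605 1.2586] 0.5171924378555393 [0.0151 0.0475 0.0096]
0.026 [ 0.2401  0.8366 -0.0729] -0.63616808368602 [ 0.1028  0.0118 -0.0544]
0.024 [1.7118 0.3982 0.0625] 0.017560212077220864 [ 0.0496  0.0241 -0.0682]
0.022 [0.8858 0.7841 0.0493] -0.41414457480398087 [ 0.0589  0.0803 -0.0006]
0.02 [0.219  0.4062 0.0065] -0.2655292529647119 [0.079  0.0475 0.0034]
0.018 [0.3434 0.7354 0.5481] -0.1459021471077217 [0.1026 0.0627 0.0216]
0.016 [1.5655 0.4434 0.5752] 0.2882276385728966 [ 0.0545  0.0262 -0.0307]
0.014 [0.2367 0.2998 0.4542] 0.10387937958983524 [ 0.048   0.0318 -0.0354]
0.012 [1.3163 0.6904 0.8375] 0.2304432969896202 [ 0.0641 -0.0051  0.0097]
0.01 [ 0.7439 -0.3123  0.1678] 0.4621157394150095 [ 0.0044  0.0294 -0.0055]
0.008 [0.5247 0.6182 1.3844] 0.5068108238985252 [ 0.0835  0.0374 -0.0172]
0.006 [ 0.7166  0.1895 -0.1958] -0.15186008835262063 [ 0.053   0.0317 -0.0314]
0.004 [0.7816 0.0841 0.2561] 0.22710557610007348 [ 0.0556  0.0874 -0.0565]
0.002 [ 0.3066  0.5641 -0.0337] -0.39572136187791446 [0.0339 0.0258 0.0697]
13.925
```

View pics/ins1.png

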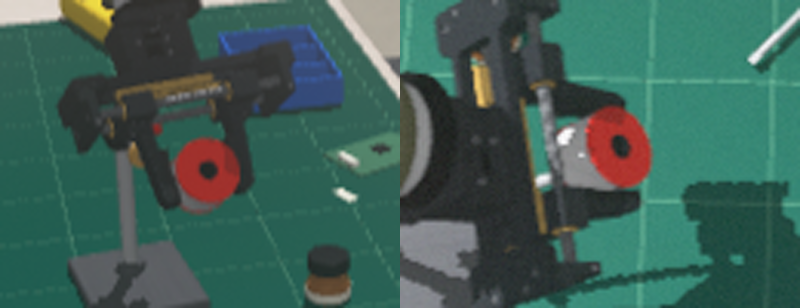

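No contact force: the tip is about 16 mm inside the bore. I now follow the bend with the best-fit chord of the rod inside the bore, correcting for sideways force.

```bash
cat >> ins.py <<'E'
FB=np.array([.2,.2,-2.68])
P1=np.load("rod1.npy"); CC,TT,SS=curve(P1,600)
Mz=R.from_euler("z",P1[3]).as_matrix()
# extend inward to s=0.02
def axis(s):
    """best reel centre and outward bore direction with middle at arclength s"""
    n=np.arange(.02,.064,.0003)
    C=np.vstack([(np.c_[0*n,-n,0*n]@Mz.T)+P1[:3],CC]); S=np.r_[n,SS]
    Q=C[(S>s-.0182)&(S<s+.0182)]; u=Q[-1]-Q[0]; u/=np.linalg.norm(u)
    q=Q-Q[0]; q=q-np.outer(q@u,u); k=q[np.linalg.norm(q,axis=1).argmax()]/2
    # along-axis centre
    i=np.abs(S-s).argmin(); a=(C[i]-Q[0])@u
    return Q[0]+k+a*u,u
def f8(n=10): return np.mean([F() for _ in range(n)],axis=0)-FB
def run(s0,s1,off,step=.002,vel=.03,lim=8,k=1e-4):
    pk=0
    for i,s in enumerate(np.arange(s0,s1,-step)):
        c,u=axis(s); go(c+off,u,vel); f=f8(); fp=f-u*(f@u); 
        if np.linalg.norm(fp)>1.2: off=off+k*fp
        if i%3==0 or np.linalg.norm(f)>4: print(round(s,4),"f",f,"ax",round(f@u,2),"off_mm",off*1e3)
        if np.linalg.norm(f)>lim: print("STOP");break
    return s,off
def inrod(): 
    c=bot.get_eef_pos()-.019*R.from_rotvec(bot.get_ee_rot()).as_matrix()[:,2]; return (c-P1[:3])@Mz
E
python3 - <<'E'
from ins import *
s,off=run(SS[-1]+.001,.165,np.zeros(3))
np.save("st.npy",np.r_[s,off]); print(bot.get_clock(),inrod(),f8())
s=bot.grab_frame("side"); t=bot.grab_frame("top")
a=cv2.resize(s["image"][90:190,210:340],(400,308),interpolation=cv2.INTER_CUBIC);b=cv2.resize(t["image"][150:250,150:280],(400,308),interpolation=cv2.INTER_CUBIC)
save(np.hstack([a,b]),"ins2.png")
E
```

```text
0.2219 f [-0.3956 -0.3601 -0.4454] ax -0.08 off_mm [0. 0. 0.]
0.2159 f [ 0.8136 -0.2238  0.1758] ax 0.41 off_mm [0. 0. 0.]
0.2099 f [-0.7285 -0.5446  0.2615] ax 0.46 off_mm [0. 0. 0.]
0.2039 f [-0.0671  0.0569 -0.3344] ax -0.27 off_mm [0. 0. 0.]
0.1979 f [-0.3459 -0.4063 -1.2858] ax -0.57 off_mm [-0.0253 -0.0837 -0.0918]
0.1919 f [-0.654  -0.3368 -0.6044] ax -0.24 off_mm [-0.0253 -0.0837 -0.0918]
0.1859 f [-0.6251 -1.3106 -1.5005] ax -0.05 off_mm [-0.087  -0.2186 -0.2387]
0.1799 f [-0.9259 -0.8165 -1.1274] ax -0.2 off_mm [-0.1843 -0.4352 -0.4857]
0.1739 f [ 0.858  -0.0416 -0.7288] ax -0.24 off_mm [-0.1843 -0.4352 -0.4857]
0.1679 f [ 0.0393  0.0903 -0.4083] ax -0.28 off_mm [-0.1843 -0.4352 -0.4857]
21.275 [ 0.0002 -0.1641  0.0101] [-0.1728 -0.9805  0.5663]
```

View pics/ins2.png

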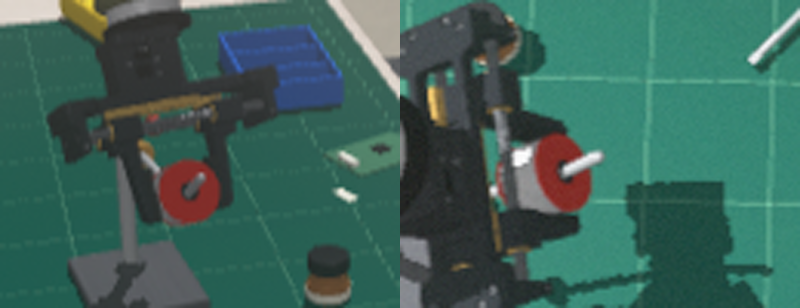

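The rod tip now sticks out of the bore (side around (274,149), top around (343→205,202)): threaded, with forces near zero. I go on round the bend to the level part.

```bash
python3 - <<'E'
from ins import *
st=np.load("st.npy")
s,off=run(st[0]-.002,.090,st[1:])
np.save("st.npy",np.r_[s,off]); print(bot.get_clock(),inrod(),f8())
E
```

```text
0.1639 f [-0.5371  1.0114  1.3864] ax -0.29 off_mm [-0.2329 -0.3591 -0.333 ]
0.1579 f [-0.6793 -0.2128  0.9329] ax 0.45 off_mm [-0.4262 -0.2544 -0.054 ]
0.1519 f [ 0.1166 -0.3039  0.7671] ax 0.55 off_mm [-0.5949 -0.0924  0.4347]
0.1459 f [ 0.336  -0.6219  0.5265] ax 0.78 off_mm [-0.7069 -0.0113  0.7774]
0.1399 f [-0.6883 -0.7828 -0.244 ] ax 0.6 off_mm [-0.7069 -0.0113  0.7774]
0.1339 f [0.3393 0.0571 0.0986] ax 0.01 off_mm [-0.7069 -0.0113  0.7774]
0.1279 f [-1.512  -0.9003  0.8439] ax 0.66 off_mm [-0.8699 -0.0363  0.8583]
0.1219 f [ 0.2795 -0.5694 -0.8575] ax 0.59 off_mm [-0.8699 -0.0363  0.8583]
0.1159 f [ 0.6009 -0.1138  0.4433] ax 0.22 off_mm [-0.9701 -0.0536  0.9303]
0.1099 f [-0.2215  0.1585  0.8114] ax -0.19 off_mm [-0.9701 -0.0536  0.9303]
0.1039 f [-0.4187  0.3152  0.3014] ax -0.38 off_mm [-0.9701 -0.0536  0.9303]
0.0979 f [-0.3452 -0.3915  0.4021] ax 0.33 off_mm [-0.9701 -0.0536  0.9303]
0.0919 f [0.4578 0.1779 0.336 ] ax -0.1 off_mm [-0.9701 -0.0536  0.9303]
30.625 [-0.001  -0.0918  0.0009] [0.4578 0.1779 0.336 ]
```

```bash
python3 - <<'E'
from ins import *
st=np.load("st.npy"); off=st[1:]
for s in np.arange(st[0]-.001,.069,-.001):
    c,u=axis(s); go(c+off,u,.02); f=f8(); ax=f@u
    if s<.082: print(round(s,4),"ax",round(ax,2),f)
    if ax>3 or np.linalg.norm(f)>7: break
c0=c+off
for d in np.arange(.0005,.0032,.0005):
    go(c0-[0,0,d],u,.02); f=f8(); print("down",d,f)
    if f[2]>2: break
print(bot.get_clock(),inrod()); np.save("st.npy",np.r_[s,off])
sd=bot.grab_frame("side"); t=bot.grab_frame("top")
a=cv2.resize(sd["image"][90:190,210:340],(400,308),interpolation=cv2.INTER_CUBIC);b=cv2.resize(t["image"][150:250,90:220],(400,308),interpolation=cv2.INTER_CUBIC)
save(np.hstack([a,b]),"home.png")
E
```

```text
0.0819 ax 0.53 [-0.7058 -0.6595  0.3056]
0.0809 ax 0.3 [-0.023  -0.3133 -0.1249]
0.0799 ax 4.73 [ 0.2196 -4.7652 -1.4224]
down 0.0005 [-1.5413 -5.6794  1.7165]
down 0.001 [-2.3015 -5.4447  4.7216]
34.125 [-0.0009 -0.0802  0.0004]
```

View pics/home.png

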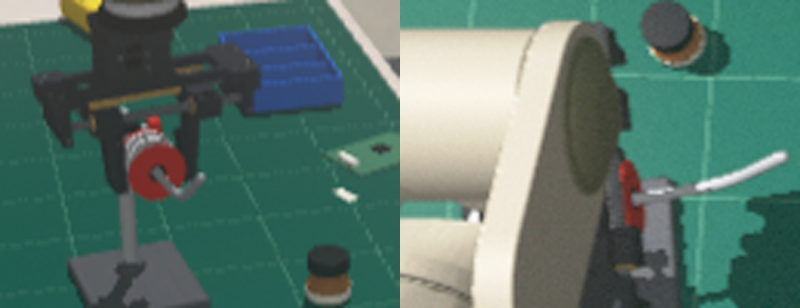

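The reel sits on the level part against what feels like the collar (4.7 N at once). I release it, withdraw upward and check.

```bash
python3 - <<'E'
from ins import *
bot.set_gripper(.088); bot.pause(.3); print(f8(),bot.get_opening(),bot.get_finger_force())
p=bot.get_eef_pos(); bot.servo_line(p+[0,0,.09],vel=.12)
p=bot.get_eef_pos(); bot.move_ptp([.45,-.25,.32],tool([0,-1,0]).as_rotvec())
print(bot.get_clock())
s=bot.grab_frame("side"); t=bot.grab_frame("top")
a=cv2.resize(s["image"][110:185,225:325],(400,300),interpolation=cv2.INTER_CUBIC);b=cv2.resize(t["image"][180:255,100:200],(400,300),interpolation=cv2.INTER_CUBIC)
save(np.hstack([a,b]),"rel.png")
E
```

```text
[0.7701 0.7956 2.5089] 0.08805509340123778 0.0
37.625
```

View pics/rel.png

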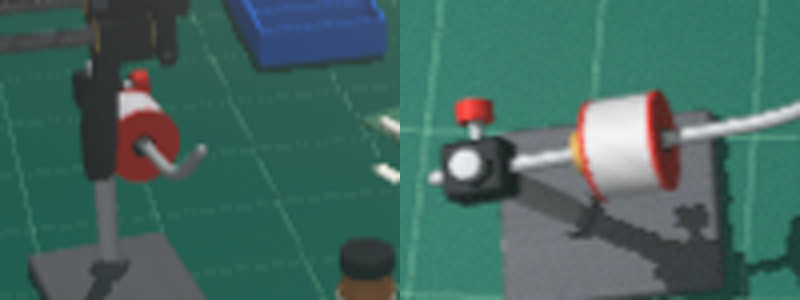

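The reel hangs on the level part, and in the top view the brass collar (about px 144) adjoins its inner end plate. I check the gap numerically against the collar in the first picture.

```bash
python3 - <<'E'
from ins import *
import pickle
s,t=pickle.load(open("f.pkl","rb")); off=np.array([-.35,1.0])
im=t["image"][205:232,135:160].astype(int); m=(im[...,0]-im[...,2]>70)
y,x=np.nonzero(m); ce=np.array([x.mean()+135,y.mean()+205]); print("collar px",ce,m.sum())
lin=lambda q:P1[:3]+Mz@[0,-q,0]
for q in(.05,.054,.058): print(q,proj(t,lin(q)+[0,0,.0])+off)
t2=bot.grab_frame("top")
b=(135,195,40,40);X,Y,w,h=b; im=t2["image"][Y:Y+h,X:X+w].astype(float)
red=np.clip((im[...,0]-im[...,1:].max(2))/110,0,1); br=im[...,1]>110
# whole reel silhouette: red or bright-white coil: compare convex hull of both discs
al=np.maximum(red,np.clip((im.min(2)-120)/60,0,1)); N=8
th=np.linspace(0,2*np.pi,80)[:,None]
for q in np.arange(.070,.090,.001):
    best=9e9
    for dz in(-.002,0):
        c=lin(q)+Mz@[-.0009,0,dz]; u=Mz@[0,-1,0]; e1=Mz@[1.,0,0]
        M=np.zeros((h*N,w*N),np.uint8)
        pts=np.vstack([c+k*u+.02625*(np.cos(th)*e1+np.sin(th)*np.array([0,0,1])) for k in(-.018,.018)])
        H=cv2.convexHull((proj(t2,pts)+off-[X,Y]).astype(np.float32))[:,0]
        cv2.fillPoly(M,[np.round((H+.5)*N).astype(np.int32)],255); M=cv2.resize(M/255.,(w,h),interpolation=cv2.INTER_AREA)
        best=min(best,np.abs(M-al).sum())
    print(round(q,3),round(best,1),end="; ")
E
```

```text
collar px [144.8205 217.3846] 39
0.05 [[141.8036 217.3577]]
0.054 [[143.7516 217.0615]]
0.058 [[145.6989 216.7653]]
0.07 274.4; 0.071 263.3; 0.072 255.0; 0.073 247.0; 0.074 242.7; 0.075 232.4; 0.076 226.8; 0.077 219.1; 0.078 210.4; 0.079 208.1; 0.08 206.1; 0.081 215.3; 0.082 232.0; 0.083 251.0; 0.084 266.8; 0.085 284.4; 0.086 299.5; 0.087 318.3; 0.088 334.5; 0.089 351.1;
```

Reel centre to collar centre is about 23 mm against 22 mm nominal, so it is home, and the stop was felt too. Handing in.

```bash
python3 -c "
from workcell import bot
print(bot.get_clock(),bot.finish_job())"
```

```text
the job is handed in; nothing more can be done
37.775 None
```

The red reel is on the rod's level part, against the brass collar to within about 1 mm by camera and released, and I handed the job in at 37.8 s. The interface gave no verdict back, and I did not measure the other reels, jar or screwdriver again at the end; the arm made no contact with them that I saw.

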